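Draw up the press's ejector plunger with the hook

TASK

Take the hook tool from its stand, hook the orange loop deep in the mounting press's bore and draw the brass ejector plunger up until it is fully against its stop; hold it there for half a second with a pull of about 15 N to prove it is home. Then unhook, leave the plunger up and hang the tool back in its stand. Where the stop comes, how high the loop is set and to which side it leans must be felt: never push, pull or scrape with the hook harder than about 20 N, do not let the robot itself touch the plunger or loop, and leave the jars, specimens, oil bottle and mouse where they are.

Things in the scene. Friction and masses are not known exactly. Their poses are not given: they have to be found in the camera images.
- press: Small mounting press, fixed: white base plate 170 x 150 x 18 mm with an upright aluminium cylinder, 92 mm outside diameter, top 125 mm above the bench. Its vertical bore on the origin's axis is 60 mm wide, its floor 20 mm above the bench. A steel column 22 mm thick, 138 mm high stands 68 mm from the axis along the press's +x. Origin: centre of the underside, z up.
- bore_mouth (a point): Centre of the bore's mouth, 125 mm above the bench; axes as the press.
- plunger: Brass ejector plunger captive in the bore, 57 mm diameter, 26 mm high, axes as the press; origin: centre of its underside, 20 to 42 mm above the press's origin at the start. It only slides up and down, needs about 8 N to draw up, stays wherever it is let go, and meets a hard stop somewhere between 78 and 90 mm above the press's origin: the stop is set by hand and not measured.
- plunger_top (a point): Centre of the plunger's top face, 26 mm above its origin. Above it a steel disc 3 mm thick and 30 mm wide sits on a stem whose height was set by hand and is not measured: the disc's underside is 1 to 7 mm above this face. The loop stands on the disc; under a pull disc and loop give upwards on a stiff spring, 1 mm for 8 N.
- bore_axis (a point): A point on the bore's axis 50 mm above the bench, axes as the press. Orange wire loop, 4 mm wire, hinged 5 mm above the disc's underside about a line along this y axis: legs 22 mm apart along y, straight for 22 mm, then sloping to a peak 27 mm from the hinge (wire centres). It leans up to 0.55 rad to +x or -x, unmeasured, and stays until pushed (0.5 N at the peak).
- hook: Hook tool hanging upright in its stand, 0.12 kg, z up. Origin: centre of the underside of its 36 x 36 x 6 mm steel collar, which lies on the stand's top. Above it a red square handle 18 x 18 mm, z = 6 to 61 mm, sides along x and y. Below it a 5 mm round shank runs down the z axis to the foot.
- hook_grip (a point): Where the handle is gripped: 40 mm above the hook's origin, on its axis; axes as the hook.
- hook_foot (a point): Lower end of the shank's centre line, 125 mm below the hook's origin; axes as the hook. From here a foot of 5 mm wire runs 14 mm along +x and then a tip 8 mm up (centre lines; ends are round, adding 2.5 mm). Underside of the foot 127.5 mm below the origin; gap between shank and tip 9 mm.
- stand: Fixed grey hook stand: base 110 x 100 x 12 mm, two side plates, top plate 80 x 90 mm with its upper face 150 mm above the bench and a slot through it from x = -16 to +28 mm, 22 mm wide. The hook hangs with its axis on the stand's z axis and its foot towards the stand's +x; it lifts straight up and lowers straight down. Origin: centre of the underside.
- tray: Empty blue specimen tray, fixed, 140 x 140 mm, 14 mm high; bystander. Origin: centre of the underside.
- jar0: Sample jar with black cap, 52 mm diameter, 75 mm high; bystander. Origin: centre of its underside.
- jar1: Sample jar with black cap, 52 mm diameter, 75 mm high; bystander. Origin: centre of its underside.
- jar2: Sample jar with black cap, 52 mm diameter, 75 mm high; bystander. Origin: centre of its underside.
- specimen0: Resin-mounted specimen, 32 mm diameter, 18 mm high; bystander. Origin: centre of its underside.
- specimen1: Resin-mounted specimen, 32 mm diameter, 18 mm high; bystander. Origin: centre of its underside.
- mouse: Round black computer mouse, 62 mm wide, 32 mm high; bystander. Origin: centre of its underside.
- oil: Amber oil bottle, 44 mm diameter, 110 mm high; bystander. Origin: centre of its underside.
Mind the look-alikes: they are no part of the job. Leave any pink look-alike of the stand alone.

How it is judged:
By the outcome, as a careful person would: the job done as asked, in the order asked, and still so for the second after the job is handed in, with the robot touching nothing.
It also fails if it takes over 72 s, if anything falls off the work surface, if the arm or the gripper's body presses on something with over 40 N, if the wrist force passes 120 N, or if a joint passes its speed limit or range.

ROBOT

A 7-joint arm with a two-finger parallel gripper is mounted at the origin on the work surface. World frame = base frame: x ahead of the robot, y to its left, z up, the work surface at z = 0. Lengths are in m, angles in rad, forces in N, time in s.
With the tool pointing down it reaches from about 0.35 to 0.9 m from the base axis. Payload 8.1 kg.
Tool frame: the origin (TCP) lies at the centre of the arm's flange, where the gripper is bolted on; the fingertips stand 178 mm ahead of it and the grasp point (between the pads) lies 159 mm ahead of it; x points along the fingers, z is the direction in which the jaws open and shut, and the axes are right-handed (so a half turn about x gives the same grasp; the last joint's range is limited). The gripper opens to 92 mm and grips with 3 to 60 N. Pads are 19 mm wide; open, the fingers measure 130 mm over their backs; the gripper's body (75 mm by 190 mm) begins 47 mm behind the grasp point.
Start: joints at [1.034, 0.434, 0.025, 1.573, -0.012, 1.134, -0.075], TCP at [0.263, -0.567, 0.405] pointing down, gripper open.
Joint ranges: [-2.62, 2.62], [-0.44, 2.09], [-1.27, 1.32], [0.08, 2.57], [-1.32, 4.46], [0.12, 2], [-2.74, 2.74]. Speed limits (rad/s): [2.22, 2.22, 3.01, 3.01, 3.14, 3.14, 3.14].

INTERFACE

Orientations are given as a rotation vector (axis times angle).
In Python, from cell import arm, get_image, search_frame, pinpoint gives the robot as it stands.
- The arm moves only by the tool arm_command, never from a script. Its argument "motion" is a list of rows, each a list of 7 numbers: the finger opening in mm, from 0 to 91.8, then the shift along the tool's x, y, z in mm, then the turn, a rotation vector about the tool's x, y, z in degrees. In form: [[fingers, x, y, z, ax, ay, az], ...]. A call has 1 to 5 rows; each row shifts and turns the commanded pose from where the row before left it, along the tool's axes as they then stand; what a row does not reach is not made up. A row lasts 1/8 s, in which the tool goes at most 62.5 mm and 10.7 degrees, less where a joint would pass 70% of its speed; a pose out of reach is approached as far as the arm can. A call with a gripper value outside its range is refused whole. The fingers move at their own pace and stop on an object; "newtons" is the grip in N (left out, the last holds). Time passes only in rows, so rows that do not move let the fingers close. It gives the time, the measured TCP pose, the force and the opening at its end, in the units of the state.
- arm.observe(): the state, without advancing time (a new reading comes with each control period).
- get_image(name): name is "side" or "top" or "wrist"; returns a dict with "frame" (420x560x3 uint8, red, green, blue), "range_z" (420x560 float32, m along the optical axis (not along the pixel's ray), 0 where there is no reading), "K" (3x3 intrinsics, pixels), "origin" and "rotation" of the camera in the world; the wrist camera has in their place "tool_from_camera" (4x4, takes a point from camera to tool coordinates, whose origin is the TCP and whose axes are the tool frame's). Camera axes: x right, y down, z forward; pixel columns grow to the right and rows downward; lengths in m; the calibration is good to about 2 mm. A picture is of the moment at which its call begins: read the wrist's pose just before it.
- arm.sign_off(): hands the job in, once; it reports no verdict.
Trained networks look in the newest picture that a camera, given by its name, has taken for a name from the list of things; names that differ only in an ending like _2 or _b are one class to them, and where a whole thing is asked for, a point or a joint stands for the part that bears it (a point fixed in the world has none). Each returns a list of dicts, best first, with "p" (0 to 1); they miss things now and then, are a little off and sometimes report something else, mostly with a low value. They report only what shows in the picture. A call takes as long as a camera call. They do not tell look-alikes from the thing itself.
- search_frame(camera, target): "point" ([x, y, z] in m, in world coordinates, good to about 4 mm: the middle of the surface that is visible of it).
- pinpoint(camera, target): "point" ([x, y, z] in m, in world coordinates, good to about 4 mm: a listed point, or the origin of a listed thing).
The state is a dict: "clock": time; "joints": joint angles; "dq": joint speeds; "joint_efforts": joint torques, N m; "position": TCP position; "ee_rot": TCP orientation; "force": force on the tool from outside, world axes, zero at the start; "ft_torque": the same for the moment, N m; "width": opening from 0.0 (shut) to 1.0 (fully open).
Only numpy, scipy, OpenCV 4.12 (cv2) and the standard library are available. Lean on these libraries where they do the work, as an engineer would, in place of code of your own. Each camera call takes 0.05 s, during which the arm holds its last target. There are 200 camera calls.

## Working session

There is one attempt and no reset: what is moved stays moved. The work goes in short steps, Python scripts to look and compute and a tool call to move; the robot and the scene stay as the last step left them, time stands still between calls to the robot, and variables do not carry over. Pictures are saved under pics/ and viewed, about 8 in all and at most 12, crops included, and the job is handed in when it is done.

Besides the shell and the picture viewer there is one more tool, called after "Call:" as name(argument=value, ...), one argument or row to a line, values as JSON. arm_command: Moves the arm, as the interface text tells. Its arguments: {"type":"object","properties":{"motion":{"type":"array"},"newtons":{"type":"number"}},"required":["motion"]}

```bash
ls; mkdir -p pics; cat > h.py <<'E'
import numpy as np, cv2
from scipy.spatial.transform import Rotation as R
from cell import arm, get_image, search_frame, pinpoint
def snap(n):
    s=arm.observe(); d=get_image(n)
    if 'tool_from_camera' in d:
        T=np.eye(4); T[:3,:3]=R.from_rotvec(s['ee_rot']).as_matrix(); T[:3,3]=s['position']
        W=T@np.array(d['tool_from_camera']); d['origin']=W[:3,3]; d['rotation']=W[:3,:3]
    return d
def pts(d):
    z=d['range_z']; v,u=np.mgrid[:z.shape[0],:z.shape[1]]; K=d['K']
    c=np.stack([(u-K[0,2])/K[0,0]*z,(v-K[1,2])/K[1,1]*z,z],-1)
    return c@np.array(d['rotation']).T+np.array(d['origin'])
def proj(d,p):
    c=(np.array(p)-d['origin'])@np.array(d['rotation']); K=d['K']
    return K[0,0]*c[0]/c[2]+K[0,2],K[1,1]*c[1]/c[2]+K[1,2]
def save(d,name,crop=None,k=1):
    f=d['frame'][...,::-1]
    if crop: f=f[crop[1]:crop[3],crop[0]:crop[2]]
    cv2.imwrite('pics/'+name,cv2.resize(f,None,fx=k,fy=k,interpolation=cv2.INTER_CUBIC))
E
python3 - <<'E'
from h import *
print(arm.observe())
ims=[]
for n in('top','side'):
    d=snap(n); ims.append(d['frame'][...,::-1]); print(n,np.round(d['origin'],3),np.round(d['rotation'],2).tolist())
    for t in ['press','bore_mouth','hook','hook_grip','stand','jar0','oil','mouse','plunger_top','tray']:
        print(t,[(np.round(q['point'],3).tolist(),round(q['p'],2)) for q in pinpoint(n,t)[:3]])
    save(d,n+'0.png',None,1.4)
E
```

```text
pics
{'clock': 0.0, 'joints': array([ 1.03442764,  0.43523299,  0.02501047,  1.57413192, -0.01162822,
        1.13401053, -0.07508716]), 'dq': array([ 0.00113919, -0.00041188,  0.00108058, -0.00073172, -0.00091098,
        0.00113246,  0.00111635]), 'joint_efforts': array([ 1.66300595e-05, -6.67843151e+01,  9.84469391e-01, -3.14454782e+01,
       -6.05130591e-02,  4.30978637e-02,  2.01668959e-04]), 'position': array([ 0.26253698, -0.56691424,  0.40392549]), 'ee_rot': array([ 0.88492136,  1.38518047, -0.88367033]), 'force': array([-0.29123928,  0.36963092, -0.36808812]), 'ft_torque': array([-0.01441212, -0.05004833,  0.01819845]), 'width': 0.9996684619835297}
top [ 0.452 -0.023  1.419] [-2.18, 2.2, -0.08]
press [([0.542, 0.036, -0.001], 0.93)]
bore_mouth [([0.541, 0.036, 0.124], 0.92)]
hook [([0.546, 0.04, 0.036], 0.69), ([0.54, 0.265, 0.151], 0.64)]
hook_grip [([0.542, 0.265, 0.191], 0.44)]
stand [([0.356, 0.34, -0.001], 0.63), ([0.543, 0.264, 0.002], 0.59), ([0.512, 0.462, -0.004], 0.57)]
jar0 [([0.719, -0.139, 0.002], 0.65), ([0.706, 0.224, -0.002], 0.54), ([0.699, 0.13, 0.002], 0.49)]
oil [([0.714, -0.219, 0.002], 0.62), ([0.719, -0.141, 0.002], 0.18)]
mouse [([0.52, -0.493, 0.001], 0.5)]
plunger_top [([0.543, 0.032, 0.061], 0.64)]
tray [([0.565, -0.271, -0.0], 0.77)]
side [0.177 0.735 1.018] [-0.62, 2.69, -1.08]
press [([0.542, 0.034, 0.0], 0.69)]
bore_mouth [([0.545, 0.036, 0.125], 0.95)]
hook [([0.538, 0.26, 0.151], 0.61)]
hook_grip [([0.547, 0.263, 0.188], 0.56), ([0.56, -0.272, 0.002], 0.2)]
stand [([0.512, 0.458, 0.002], 0.78), ([0.546, 0.264, -0.002], 0.69), ([0.363, 0.342, 0.007], 0.59)]
jar0 [([0.712, -0.137, 0.003], 0.83), ([0.701, 0.132, -0.005], 0.72), ([0.701, 0.226, 0.002], 0.72)]
oil [([0.715, -0.215, 0.004], 0.54), ([0.522, -0.491, 0.004], 0.53)]
mouse [([0.521, -0.492, 0.001], 0.59)]
plunger_top []
tray [([0.562, -0.275, 0.004], 0.86), ([0.699, 0.133, -0.004], 0.22)]
```

```bash
sed -i "s/    return d\$/    d['rotation']=np.array(d['rotation'])\n    if d['rotation'].ndim==1: d['rotation']=R.from_rotvec(d['rotation']).as_matrix()\n    d['origin']=np.array(d['origin']); return d/" h.py
python3 - <<'E'
import cv2,numpy as np
cv2.imwrite('pics/both.png',np.vstack([cv2.imread('pics/top0.png')])) 
E
```

```text
(no output)
```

View pics/top0.png

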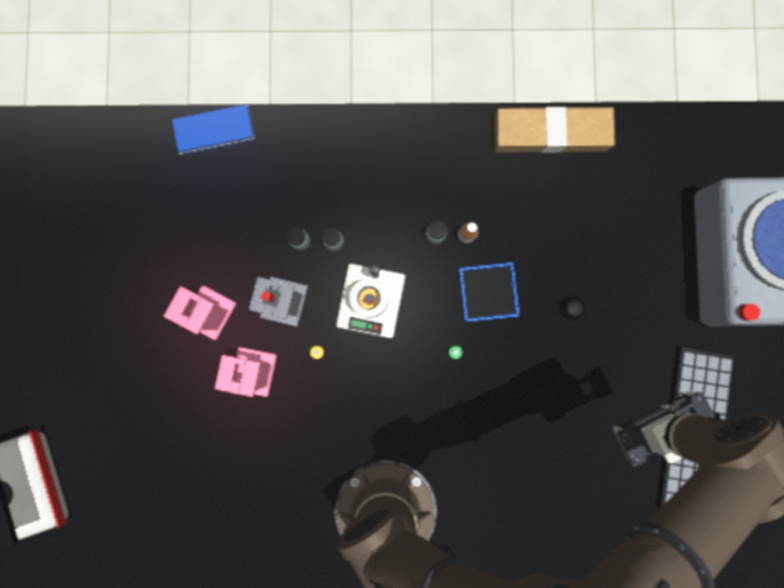

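View pics/side0.png

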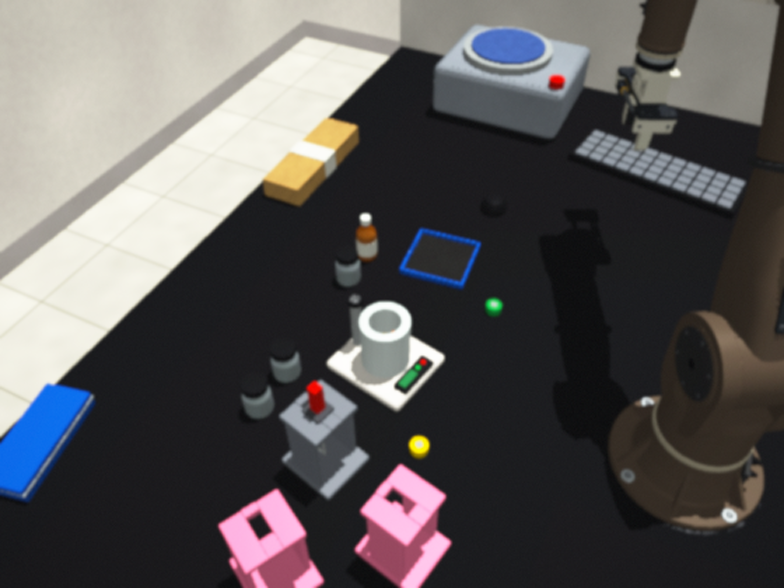

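```bash
python3 - <<'E'
from h import *
d=snap('wrist'); print(np.round(d['tool_from_camera'],3), d['K'])
s=arm.observe(); M=R.from_rotvec(s['ee_rot']).as_matrix(); print(np.round(M,3))
for tgt in ([0.52,0.03,0.50],[0.54,0.264,0.5]): print(tgt, np.round(M.T@(np.array(tgt)-s['position'])*1000))
t=snap('top'); P=pts(t)
for n,c,h,r in(('stand',(.543,.264),(.13,.158),.07),('col',(.61,.036),(.13,.145),.04),('cyl',(.542,.036),(.12,.13),.06),('handle',(.542,.264),(.19,.23),.03)):
    m=(P[...,2]>h[0])&(P[...,2]<h[1])&(np.hypot(P[...,0]-c[0],P[...,1]-c[1])<r)
    q=P[m][:,:2]; print(n,len(q),q.mean(0),np.median(P[m][:,2])); 
    if len(q)>4: print(cv2.minAreaRect((q*1000).astype(np.float32)))
E
```

```text
[[-0.    -0.276  0.961  0.02 ]
 [ 0.001 -0.961 -0.276  0.074]
 [ 1.     0.001  0.    -0.   ]
 [ 0.     0.     0.     1.   ]] [[341.81623932   0.         282.24636597]
 [  0.         341.81623932 214.82176738]
 [  0.           0.           1.        ]]
[[ 0.     0.907  0.42 ]
 [-0.     0.42  -0.907]
 [-1.     0.     0.   ]]
[0.52, 0.03, 0.5] [ -95.  484. -434.]
[0.54, 0.264, 0.5] [ -95.  601. -638.]
stand 591 [0.53896826 0.26124934] 0.15024347695134677
((540.4539794921875, 263.3768310546875), (90.43199920654297, 79.26454162597656), 75.42998504638672)
col 55 [0.60584478 0.02222359] 0.1385489541022924
((595.1176147460938, 21.89661979675293), (46.7191276550293, 23.534313201904297), 0.5137578845024109)
cyl 315 [0.54105777 0.03544532] 0.12508285356195037
((541.9091186523438, 34.80042266845703), (87.7644271850586, 87.9500503540039), 89.39142608642578)
handle 41 [0.54033403 0.26213726] 0.20930242460636816
((540.4844970703125, 263.2599792480469), (18.964942932128906, 17.487510681152344), 75.59326171875)
```

```bash
cat >> h.py <<'E'
def plan(pos,yaw,n,f=91,start=None):
    "rows to TCP pos (m), tool z at yaw deg, tool x down, from the present pose"
    if start is None:
        s=arm.observe(); p=np.array(s['position']); M=R.from_rotvec(s['ee_rot']).as_matrix()
    else: p,M=start
    a=np.radians(yaw); z=np.array([np.cos(a),np.sin(a),0]); x=np.array([0,0,-1.]); G=np.stack([x,np.cross(z,x),z],1)
    w=R.from_matrix(M.T@G).as_rotvec(); st=(np.array(pos)-p)/n; rows=[]
    for i in range(n):
        Mi=M@R.from_rotvec(w*i/n).as_matrix()
        rows.append([f]+np.round(Mi.T@st*1000,1).tolist()+np.round(np.degrees(w/n),1).tolist())
    for r in rows: print(r)
E
python3 - <<'E'
from h import *
plan([.523,-.036,.5],-14.6,10)
E
```

```text
[91, -9.5, 45.9, -37.3, -5.1, 0.0, 0.0]
[91, -9.5, 49.0, -33.1, -5.1, 0.0, 0.0]
[91, -9.5, 51.8, -28.6, -5.1, 0.0, 0.0]
[91, -9.5, 54.1, -23.9, -5.1, 0.0, 0.0]
[91, -9.5, 56.0, -19.1, -5.1, 0.0, 0.0]
[91, -9.5, 57.5, -14.1, -5.1, 0.0, 0.0]
[91, -9.5, 58.5, -9.0, -5.1, 0.0, 0.0]
[91, -9.5, 59.0, -3.8, -5.1, 0.0, 0.0]
[91, -9.5, 59.1, 1.4, -5.1, 0.0, 0.0]
[91, -9.5, 58.8, 6.7, -5.1, 0.0, 0.0]
```

Call:
arm_command(
  motion=[
    [91,-10,46,-37,-5.1,0,0],
    [91,-10,49,-33,-5.1,0,0],
    [91,-10,52,-29,-5.1,0,0],
    [91,-10,54,-24,-5.1,0,0],
    [91,-10,56,-19,-5.1,0,0],
  ],
)

```text
clock: 1.82
position: [0.393, -0.2994, 0.4553]
ee_rot: [0.539, 1.502, -0.54]
force: [0.8, -0.2, 0.2]
width: 0.992
```

Call:
arm_command(
  motion=[
    [91,-9,57,-14,-5.1,0,0],
    [91,-9,58,-9,-5.1,0,0],
    [91,-9,59,-4,-5.1,0,0],
    [91,-9,59,1,-5.1,0,0],
    [91,-9,59,7,-5.1,0,0],
  ],
)

```text
clock: 2.45
position: [0.5208, -0.0338, 0.5004]
ee_rot: [0.192, 1.561, -0.192]
force: [1.3, 0.6, 0.2]
width: 0.992
```

Call:
arm_command(
  motion=[
    [91,0,0,0,0,0,0],
    [91,0,0,0,0,0,0],
  ],
)

```text
clock: 2.7
position: [0.5203, -0.0359, 0.4995]
ee_rot: [0.194, 1.563, -0.195]
force: [-0.0, -0.6, 0.5]
width: 0.992
```

```bash
python3 - <<'E'
from h import *
d=snap('wrist'); s=arm.observe(); print(s['position'],np.round(s['joints'],2))
P=pts(d); np.savez('b.npz',P=P,f=d['frame'])
u,v=proj(d,[.542,.036,.125]); print(u,v)
save(d,'bore.png',(max(0,int(u)-110),max(0,int(v)-110),int(u)+110,int(v)+110),2.7)
f=d['frame'].astype(int)
m=(f[...,0]>150)&(f[...,2]<90)&(f[...,0]-f[...,2]>90)&(np.hypot(P[...,0]-.542,P[...,1]-.035)<.028)&(P[...,2]<.12)
q=P[m]; print(m.sum()); print(np.percentile(q[:,2],[5,25,50,75,95]))
m2=(P[...,2]>.122)&(P[...,2]<.128)&(np.hypot(P[...,0]-.542,P[...,1]-.035)<.05)
print('rim',cv2.minEnclosingCircle((P[m2][:,:2]*1000).astype(np.float32)),np.median(P[m2][:,2]))
mc=(P[...,2]>.134)&(P[...,2]<.144)&(np.hypot(P[...,0]-.61,P[...,1]-.022)<.04); print('col',mc.sum(),cv2.minEnclosingCircle((P[mc][:,:2]*1000).astype(np.float32)))
for t in['bore_mouth','plunger_top','bore_axis','hook_grip']:print(t,[(np.round(q['point'],3).tolist(),round(q['p'],2)) for q in pinpoint('wrist',t)[:3]])
print([(np.round(q['point'],3).tolist(),round(q['p'],2)) for q in search_frame('wrist','plunger')[:3]])
E
```

```text
[ 0.52007932 -0.03670816  0.49944022] [ 0.32  0.24 -0.44  1.64  0.1   1.29 -0.39]
286.53492354271964 115.69604872113194
206
[0.05924498 0.06099401 0.08705201 0.0943457  0.09702361]
rim ((542.1232299804688, 36.2735481262207), 45.884979248046875) 0.12450968874154558
col 671 ((608.4805297851562, 22.76012420654297), 13.843841552734375)
bore_mouth [([0.544, 0.032, 0.126], 0.67), ([0.713, -0.212, 0.006], 0.29)]
plunger_top [([0.543, 0.034, 0.06], 0.86)]
bore_axis [([0.544, 0.031, 0.048], 0.87)]
hook_grip []
[([0.542, 0.039, 0.059], 0.65)]
```

View pics/bore.png

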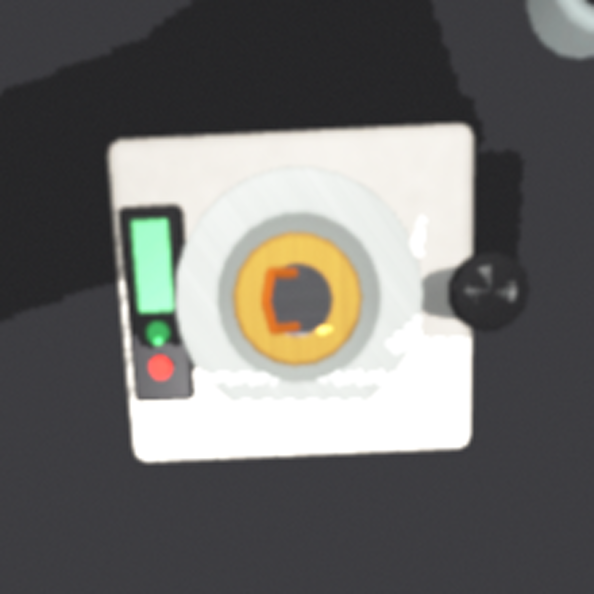

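```bash
python3 - <<'E'
from h import *
b=np.load('b.npz');P=b['P'];f=b['f'].astype(int)
c=np.array([.5421,.0363]);a=np.radians(-11.5);D=P[...,:2]-c
X=(D[...,0]*np.cos(a)+D[...,1]*np.sin(a))*1000;Y=(-D[...,0]*np.sin(a)+D[...,1]*np.cos(a))*1000;Z=P[...,2]*1000
r=np.hypot(X,Y)
m=(f[...,0]>f[...,1]*1.6)&(r<28)&(Z<115)&(Z>70)
print(m.sum())
for lo in range(70,105,3):
    k=m&(Z>=lo)&(Z<lo+3)
    if k.sum(): print(lo,k.sum(),X[k].mean().round(1),Y[k].min().round(1),Y[k].max().round(1))
k=(r<13)&(X>-3)&(Z<85)&(~m); print('disc',k.sum(),np.percentile(Z[k],[10,50,90]))
k=(r>18)&(r<26)&(Z<85)&(~m); print('plunger',k.sum(),np.percentile(Z[k],[10,50,90]))
plan([.541,.190,.5],-14.6,4)
E
```

```text
127
76 10 -1.4 -11.5 12.4
79 9 -2.9 -11.4 12.4
82 10 -4.5 -12.3 12.3
85 10 -5.9 -12.2 11.3
88 10 -8.0 -12.0 11.3
91 27 -10.5 -11.7 11.3
94 40 -11.8 -7.4 10.2
97 11 -12.7 -4.2 4.1
disc 256 [68.57448543 69.83957066 74.14609635]
plunger 823 [58.9441039  60.05854844 61.15200133]
[91, -0.1, 56.2, -8.9, 0.1, -0.0, 0.0]
[91, -0.1, 56.1, -9.0, 0.1, -0.0, 0.0]
[91, -0.1, 56.1, -9.1, 0.1, -0.0, 0.0]
[91, -0.1, 56.1, -9.1, 0.1, -0.0, 0.0]
```

Call:
arm_command(
  motion=[
    [91,0,55,-13,0,0,0],
    [91,0,55,-13,0,0,0],
    [91,0,55,-13,0,0,0],
    [91,0,56,-13,0,0,0],
    [91,0,0,0,0,0,0],
  ],
)

```text
clock: 3.62
position: [0.5228, 0.1961, 0.4997]
ee_rot: [0.19, 1.563, -0.186]
force: [1.2, 0.1, -0.2]
width: 0.995
```

```bash
python3 - <<'E'
from h import *
d=snap('wrist'); s=arm.observe(); print(s['position'],np.round(s['joints'],2))
P=pts(d); u,v=proj(d,[.5405,.2633,.15]); print(u,v)
save(d,'stand.png',(max(0,int(u)-110),max(0,int(v)-110),int(u)+110,int(v)+110),2.7)
f=d['frame'].astype(int); r=np.hypot(P[...,0]-.5405,P[...,1]-.2633)
for n,m in(('handle',(P[...,2]>.205)&(P[...,2]<.218)&(r<.03)),('collar',(P[...,2]>.1535)&(P[...,2]<.16)&(r<.035)),('plate',(P[...,2]>.144)&(P[...,2]<.153)&(r<.07))):
    if m.sum(): print(n,m.sum(),cv2.minAreaRect((P[m][:,:2]*1000).astype(np.float32)),np.median(P[m][:,2]))
E
```

```text
[0.52352858 0.19324811 0.49953375] [-0.04  0.32 -0.55  1.56  0.17  1.32 -0.85]
284.7866516982989 123.14912098910746
handle 563 ((541.7727661132812, 264.3528137207031), (16.997478485107422, 17.729278564453125), 76.31700897216797) 0.21045684713653673
collar 993 ((541.9637451171875, 263.9197998046875), (35.51357650756836, 35.31531524658203), 75.73384094238281) 0.15558372199902848
plate 6694 ((541.726318359375, 264.2890319824219), (89.86540985107422, 80.15101623535156), 75.44646453857422) 0.14955751383738092
```

View pics/stand.png

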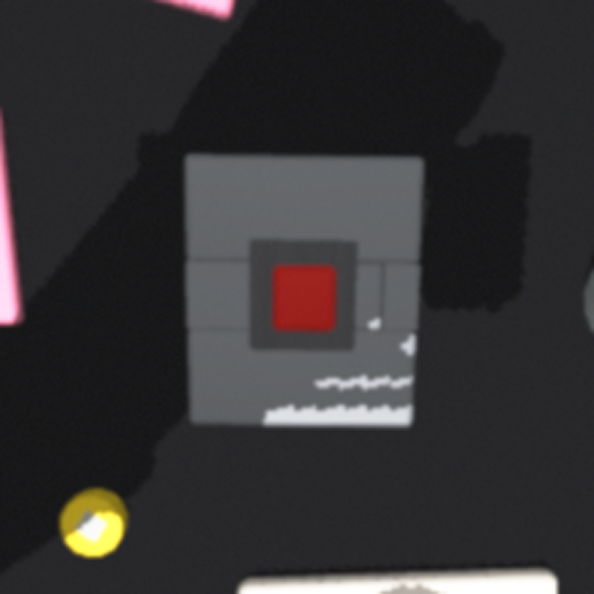

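```bash
python3 - <<'E'
from h import *
plan([.5418,.2642,.46],75.4,9)
E
```

```text
[91, 4.4, 8.1, 0.1, -9.9, -0.0, -0.0]
[91, 4.4, 8.0, 1.5, -9.9, -0.0, -0.0]
[91, 4.4, 7.6, 2.8, -9.9, -0.0, -0.0]
[91, 4.4, 7.0, 4.1, -9.9, -0.0, -0.0]
[91, 4.4, 6.2, 5.3, -9.9, -0.0, -0.0]
[91, 4.4, 5.2, 6.2, -9.9, -0.0, -0.0]
[91, 4.4, 4.1, 7.1, -9.9, -0.0, -0.0]
[91, 4.4, 2.8, 7.6, -9.9, -0.0, -0.0]
[91, 4.4, 1.4, 8.0, -9.9, -0.0, -0.0]
```

Call:
arm_command(
  motion=[
    [91,4,8,0,-10,0,0],
    [91,4,8,1.5,-10,0,0],
    [91,4,8,3,-10,0,0],
    [91,4,7,4,-10,0,0],
    [91,4,6,5,-10,0,0],
  ],
)

```text
clock: 4.3
position: [0.5348, 0.2288, 0.4795]
ee_rot: [-0.493, 1.514, 0.491]
force: [-0.8, -0.7, -0.3]
width: 0.993
```

Call:
arm_command(
  motion=[
    [91,4,5,6,-10,0,0],
    [91,4,4,7,-10,0,0],
    [91,4,3,8,-10,0,0],
    [91,4,1.5,8,-10,0,0],
    [91,0,0,0,0,0,0],
  ],
)

```text
clock: 4.92
position: [0.5426, 0.2608, 0.4631]
ee_rot: [-1.023, 1.318, 1.023]
force: [-0.1, 0.2, -0.6]
width: 0.994
```

```bash
python3 - <<'E'
from h import *
s=arm.observe(); print(s['position'],np.round(s['joints'],2))
plan([.5418,.2642,.349],75.4,4)
E
```

```text
[0.54260373 0.2607775  0.46306986] [ 0.03  0.49 -0.86  1.49  0.38  1.33  0.46]
[91, 28.5, 0.4, 0.8, 0.1, -0.0, -0.0]
[91, 28.5, 0.4, 0.8, 0.1, -0.0, -0.0]
[91, 28.5, 0.4, 0.8, 0.1, -0.0, -0.0]
[91, 28.5, 0.4, 0.8, 0.1, -0.0, -0.0]
```

Call:
arm_command(
  motion=[
    [91,38,0,1,0,0,0],
    [91,38,1,1,0,0,0],
    [91,38,0.5,1,0,0,0],
    [91,0,0,0,0,0,0],
  ],
)

```text
clock: 5.42
position: [0.541, 0.2635, 0.3475]
ee_rot: [-1.023, 1.323, 1.022]
force: [0.6, -0.6, 0.8]
width: 0.988
```

```bash
python3 - <<'E'
from h import *
s=arm.observe(); print(s['position'],np.round(s['joints'],2),s['force'])
plan([.5418,.2642,.349],75.4,1)
E
```

```text
[0.5410354  0.26351347 0.34746786] [-0.    0.59 -0.82  1.65  0.47  1.11  0.37] [ 0.57660405 -0.568321    0.75672359]
[91, -1.5, -0.6, 0.8, 0.2, -0.3, -0.2]
```

Call:
arm_command(
  motion=[
    [10,-1.5,-0.6,0.8,0,0,0],
    [10,0,0,0,0,0,0],
    [10,0,0,0,0,0,0],
    [10,0,0,0,0,0,0],
    [10,0,0,0,0,0,0],
  ],
  newtons=55,
)

```text
clock: 6.05
position: [0.5419, 0.2663, 0.3514]
ee_rot: [-1.025, 1.316, 1.025]
force: [-0.4, -0.8, 0.4]
width: 0.495
```

Call:
arm_command(
  motion=[
    [10,0,0,0,0,0,0],
    [10,0,0,0,0,0,0],
    [10,-20,0,0,0,0,0],
    [10,-40,0,0,0,0,0],
    [10,-45,0,0,0,0,0],
  ],
)

```text
clock: 6.68
position: [0.5417, 0.2662, 0.4583]
ee_rot: [-1.025, 1.316, 1.026]
force: [-0.0, 0.8, -1.1]
width: 0.19
```

Call:
arm_command(
  motion=[
    [10,-25,0,0,0,0,0],
    [10,-25,0,0,0,0,0],
    [10,0,0,0,0,0,0],
    [10,0,0,0,0,0,0],
  ],
)

```text
clock: 7.18
position: [0.5417, 0.2662, 0.506]
ee_rot: [-1.026, 1.316, 1.025]
force: [-0.2, -0.7, -2.0]
width: 0.195
```

```bash
python3 - <<'E'
from h import *
d=snap('wrist'); s=arm.observe(); print(s['position'],s['force'],s['width'])
p=np.array(s['position']);M=R.from_rotvec(s['ee_rot']).as_matrix()
T=(pts(d)-p)@M*1000; np.savez('g.npz',T=T,f=d['frame'],z=d['range_z'])
cut=lambda a,b:(T[...,0]>a)&(T[...,0]<b)&(abs(T[...,1])<40)&(abs(T[...,2])<40)&(d['range_z']>0)
for a in range(130,340,10):
    m=cut(a,a+10)
    if m.sum()>3: print(a,m.sum(),'y',np.percentile(T[m][:,1],[2,98]).round(1),'z',np.percentile(T[m][:,2],[2,98]).round(1))
save(d,'held.png',None,1.4)
for n in('side','top'):
    snap(n)
    for t in('hook_foot','hook_grip','hook'): print(n,t,[(np.round((np.array(q['point'])-p)@M*1000).tolist(),round(q['p'],2)) for q in pinpoint(n,t)[:2]])
E
```

```text
[0.54177198 0.26607454 0.50548892] [ 0.7077668  -0.15756068 -1.27833068] 0.19117176693709628
130 437 y [-8.4 12.2] z [-13.   13.9]
140 422 y [-6.7 12.3] z [-14.8  15.8]
150 1201 y [ 2.6 12.2] z [-15.3  16.1]
160 825 y [ 7.7 12.2] z [-21.   21.8]
170 511 y [ 7.7 12.1] z [-16.5  17.1]
180 241 y [7.2 8.9] z [-8.1  8.6]
190 203 y [7.1 8.8] z [-8.4  8.6]
200 1563 y [-0.7 17.4] z [-17.2  17.4]
210 90 y [16.9 17.7] z [-17.   17.2]
260 8 y [0.8 1.7] z [-2.   1.6]
270 21 y [0.5 1.9] z [-2.2  1.8]
280 20 y [0.4 2. ] z [-2.3  1.8]
290 17 y [-0.1  1.9] z [-2.3  1.9]
300 17 y [-0.2  1.8] z [-2.4  1.9]
310 15 y [0.1 1.8] z [-2.5  1.7]
320 13 y [0.6 1.5] z [-2.6  1.1]
330 10 y [0.6 1.7] z [-2.7  1.1]
side hook_foot [([342.0, 3.0, 1.0], 0.67), ([175.0, -1.0, -1.0], 0.29)]
side hook_grip [([177.0, -4.0, -2.0], 0.69)]
side hook [([215.0, -1.0, -3.0], 0.93)]
top hook_foot []
top hook_grip [([504.0, 23.0, -469.0], 0.3)]
top hook []
```

View pics/held.png

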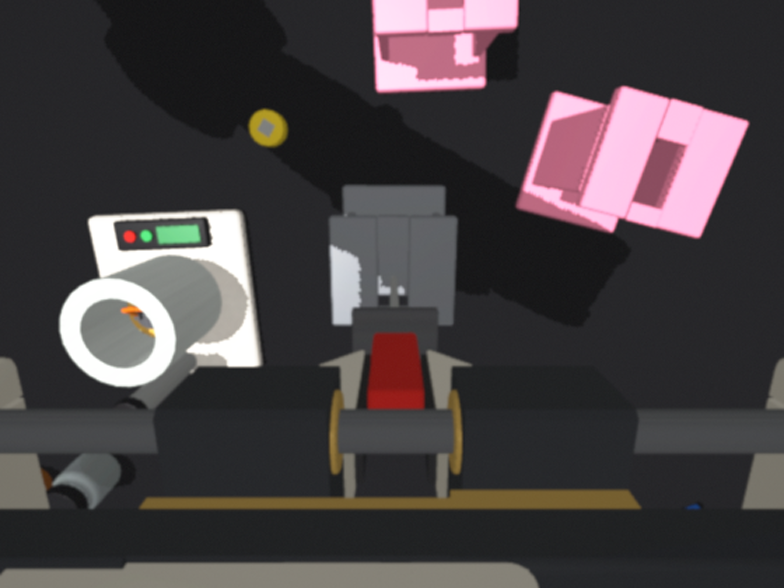

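```bash
python3 - <<'E'
from h import *
g=np.load('g.npz');T=g['T']
m=(T[...,1]>16)&(T[...,1]<19)&(abs(T[...,2])<16)&(T[...,0]>190)&(T[...,0]<225)
print('collar face',np.percentile(T[m][:,0],[1,5,50,95,99]))
m=(T[...,1]>10)&(T[...,1]<16)&(abs(T[...,2])<16)&(T[...,0]>190)&(T[...,0]<225)
print('collar top',np.percentile(T[m][:,0],[5,50,95]))
m=(abs(T[...,1])<5)&(abs(T[...,2])<6)&(T[...,0]>230)&(T[...,0]<400); print(np.sort(T[m][:,0])[-6:])
a=np.radians(-11.5);c=np.array([.5421,.0363]);p=arm.observe()['position'];print(p)
E
```

```text
collar face [206.99154588 207.42406237 208.86392171 212.58670745 213.15712506]
collar top [206.97148292 207.99685988 209.13757801]
[334.54311819 335.41315731 336.88655239 337.41907105 337.80453467
 338.03874236]
[0.54192498 0.26633712 0.50598677]
```

```bash
cat >> h.py <<'E'
C=np.array([.5421,.0363]);A=np.radians(-11.5);RX=np.array([np.cos(A),np.sin(A)]);RY=np.array([-RX[1],RX[0]])
def bore(X,zb): return [*(C+(X+.6)*1e-3*RX), (zb+341)*1e-3]
def where():
    s=arm.observe();d=np.array(s['position'][:2])-C;print('shank X %.1f Y %.1f zb %.1f'%(d@RX*1e3-.6,d@RY*1e3,s['position'][2]*1e3-341),'F press',np.round([s['force'][:2]@RX,s['force'][:2]@RY,s['force'][2]],1),'w',s['width'])
E
python3 - <<'E'
from h import *
s=arm.observe();M=R.from_rotvec(s['ee_rot']).as_matrix();p=np.array(s['position']);
print(np.round(M,3))
plan(bore(14,189),-101.5,17,10)
E
```

```text
[[-0.    -0.97   0.244]
 [-0.     0.244  0.97 ]
 [-1.     0.    -0.   ]]
[10, -1.4, -4.2, -13.1, 10.4, -0.0, 0.0]
[10, -1.4, -6.5, -12.1, 10.4, -0.0, 0.0]
[10, -1.4, -8.6, -10.7, 10.4, -0.0, 0.0]
[10, -1.4, -10.4, -9.0, 10.4, -0.0, 0.0]
[10, -1.4, -11.8, -7.0, 10.4, -0.0, 0.0]
[10, -1.4, -12.9, -4.7, 10.4, -0.0, 0.0]
[10, -1.4, -13.5, -2.3, 10.4, -0.0, 0.0]
[10, -1.4, -13.7, 0.2, 10.4, -0.0, 0.0]
[10, -1.4, -13.5, 2.7, 10.4, -0.0, 0.0]
[10, -1.4, -12.8, 5.1, 10.4, -0.0, 0.0]
[10, -1.4, -11.6, 7.3, 10.4, -0.0, 0.0]
[10, -1.4, -10.1, 9.3, 10.4, -0.0, 0.0]
[10, -1.4, -8.3, 10.9, 10.4, -0.0, 0.0]
[10, -1.4, -6.2, 12.3, 10.4, -0.0, 0.0]
[10, -1.4, -3.8, 13.2, 10.4, -0.0, 0.0]
[10, -1.4, -1.4, 13.7, 10.4, -0.0, 0.0]
[10, -1.4, 1.1, 13.7, 10.4, -0.0, 0.0]
```

Call:
arm_command(
  motion=[
    [10,-6,-4,-13,10.4,0,0],
    [10,-6,-6.5,-12,10.4,0,0],
    [10,-6,-8.5,-10.5,10.4,0,0],
    [10,-6,-10.5,-9,10.4,0,0],
    [10,0,-12,-7,10.4,0,0],
  ],
  newtons=60,
)

```text
clock: 8.25
position: [0.5464, 0.1977, 0.5307]
ee_rot: [-0.322, 1.546, 0.322]
force: [0.5, 0.9, -1.5]
width: 0.194
```

Call:
arm_command(
  motion=[
    [10,0,-13,-4.7,10.4,0,0],
    [10,0,-13.5,-2.3,10.4,0,0],
    [10,0,-13.7,0.2,10.4,0,0],
    [10,0,-13.5,2.7,10.4,0,0],
    [10,0,-12.8,5,10.4,0,0],
  ],
)

```text
clock: 8.88
position: [0.551, 0.1291, 0.5302]
ee_rot: [0.39, 1.535, -0.39]
force: [-0.0, -0.8, -1.3]
width: 0.194
```

Call:
arm_command(
  motion=[
    [10,0,-11.6,7.3,10.4,0,0],
    [10,0,-10,9.3,10.4,0,0],
    [10,0,-8.3,11,10.4,0,0],
    [10,0,-6.2,12.3,10.4,0,0],
    [10,0,-3.8,13.2,10.4,0,0],
  ],
)

```text
clock: 9.5
position: [0.5559, 0.0607, 0.5302]
ee_rot: [1.086, 1.283, -1.086]
force: [-0.0, 1.0, -1.0]
width: 0.191
```

Call:
arm_command(
  motion=[
    [10,0,-1.4,13.7,10.4,0,0],
    [10,0,1,13.7,10.4,0,0],
    [10,0,0,0,0,0,0],
    [10,0,0,0,0,0,0],
  ],
)

```text
clock: 10.0
position: [0.5577, 0.0343, 0.5302]
ee_rot: [1.345, 1.116, -1.345]
force: [0.8, -0.8, -0.6]
width: 0.19
```

```bash
python3 - <<'E'
from h import *
where(); plan(bore(14,140),-101.5,3,10); print(np.round(arm.observe()['joints'],2))
E
```

```text
shank X 15.1 Y 1.2 zb 189.2 F press [ 1.  -0.6 -0.6] w 0.19048384849021754
[10, 16.4, -0.4, 0.4, 0.3, -0.0, 0.0]
[10, 16.4, -0.4, 0.4, 0.3, -0.0, 0.0]
[10, 16.4, -0.4, 0.4, 0.3, -0.0, 0.0]
[ 0.02  0.27 -0.23  1.52  0.06  1.37 -1.97]
```

Call:
arm_command(
  motion=[
    [10,30,-0.4,0.4,0.3,0,0],
    [10,30,-0.4,0.4,0.3,0,0],
    [10,25,-0.4,0.4,0.3,0,0],
    [10,20,0,0,0,0,0],
    [10,0,0,0,0,0,0],
  ],
)

```text
clock: 10.62
position: [0.5559, 0.0332, 0.4239]
ee_rot: [1.356, 1.108, -1.36]
force: [-0.5, -0.4, -1.1]
width: 0.192
```

```bash
python3 - <<'E'
from h import *
where(); plan(bore(14,74),-101.5,2,10)
E
```

```text
shank X 13.5 Y -0.3 zb 82.9 F press [-0.4 -0.5 -1.1] w 0.19160072113894341
[10, 4.5, 0.2, -0.1, -0.1, 0.0, 0.1]
[10, 4.5, 0.2, -0.1, -0.1, 0.0, 0.1]
```

Call:
arm_command(
  motion=[
    [10,5,0,0,0,0,0],
    [10,3.5,0,0,0,0,0],
    [10,0,0,0,0,0,0],
  ],
)

```text
clock: 11.0
position: [0.5564, 0.0326, 0.4169]
ee_rot: [1.36, 1.104, -1.359]
force: [0.1, 0.1, -1.2]
width: 0.193
```

Call:
arm_command(
  motion=[
    [10,0,-3,0,0,0,0],
    [10,0,-3,0,0,0,0],
    [10,0,-3,0,0,0,0],
  ],
)

```text
clock: 11.38
position: [0.5473, 0.0345, 0.4169]
ee_rot: [1.36, 1.104, -1.36]
force: [-1.0, 0.7, -1.4]
width: 0.194
```

```bash
python3 - <<'E'
from h import *
where()
E
```

```text
shank X 4.9 Y -0.7 zb 75.9 F press [-1.1  0.4 -1.4] w 0.19443107841055499
```

Call:
arm_command(
  motion=[
    [10,1.5,-2,0,0,0,0],
    [10,0,-3,0,0,0,0],
    [10,0,-3,0,0,0,0],
    [10,0,-3,0,0,0,0],
    [10,0,0,0,0,0,0],
  ],
)

```text
clock: 12.0
position: [0.5366, 0.0367, 0.4153]
ee_rot: [1.36, 1.104, -1.36]
force: [-0.6, 0.2, -2.3]
width: 0.192
```

```bash
python3 - <<'E'
from h import *
where()
d=snap('side'); u,v=proj(d,[.5421,.0363,.125]); print(u,v)
E
```

```text
shank X -6.1 Y -0.7 zb 74.3 F press [-0.6  0.1 -2.3] w 0.1917817195265266
274.8959078879172 228.61920456260637
```

Call:
arm_command(
  motion=[
    [10,-3,0,0,0,0,0],
    [10,-3,0,0,0,0,0],
    [10,-3,0,0,0,0,0],
    [10,-2,0,0,0,0,0],
    [10,0,0,0,0,0,0],
  ],
)

```text
clock: 12.68
position: [0.5368, 0.0366, 0.4264]
ee_rot: [1.36, 1.104, -1.36]
force: [-0.2, 0.6, -1.4]
width: 0.19
```

Call:
arm_command(
  motion=[
    [10,-0.7,3,0,0,0,0],
    [10,-0.7,3,0,0,0,0],
    [10,-0.7,3,0,0,0,0],
    [10,-0.7,2.5,0,0,0,0],
    [10,-0.7,2,0,0,0,0],
  ],
)

```text
clock: 13.3
position: [0.5502, 0.0338, 0.4297]
ee_rot: [1.36, 1.104, -1.36]
force: [0.1, -0.3, -1.9]
width: 0.194
```

```bash
python3 - <<'E'
from h import *
where()
E
```

```text
shank X 7.8 Y -0.8 zb 88.7 F press [ 0.2 -0.3 -1.9] w 0.19389475070077725
```

Call:
arm_command(
  motion=[
    [10,-1,0,0,0,0,0],
    [10,-1,0,0,0,0,0],
    [10,-0.8,0,0,0,0,0],
    [10,-0.5,0,0,0,0,0],
  ],
)

```text
clock: 13.8
position: [0.55, 0.0339, 0.4331]
ee_rot: [1.36, 1.104, -1.36]
force: [-0.0, -0.3, -3.1]
width: 0.188
```

Call:
arm_command(
  motion=[
    [10,-0.5,0,0,0,0,0],
    [10,-0.5,0,0,0,0,0],
    [10,-0.5,0,0,0,0,0],
  ],
)

```text
clock: 14.18
position: [0.5499, 0.0339, 0.4341]
ee_rot: [1.359, 1.105, -1.361]
force: [1.2, 0.2, -7.9]
width: 0.194
```

Call:
arm_command(
  motion=[
    [10,-1,0,0,0,0,0],
    [10,-2,0,0,0,0,0],
    [10,-2,0,0,0,0,0],
    [10,-2,0,0,0,0,0],
    [10,-2,0,0,0,0,0],
  ],
)

```text
clock: 14.8
position: [0.55, 0.0339, 0.4436]
ee_rot: [1.36, 1.104, -1.36]
force: [0.4, -0.0, -10.1]
width: 0.191
```

Call:
arm_command(
  motion=[
    [10,-3,0,0,0,0,0],
    [10,-3,0,0,0,0,0],
    [10,-3,0,0,0,0,0],
    [10,-3,0,0,0,0,0],
    [10,-3,0,0,0,0,0],
  ],
)

```text
clock: 15.42
position: [0.55, 0.0339, 0.4588]
ee_rot: [1.36, 1.104, -1.36]
force: [0.6, -0.3, -9.4]
width: 0.193
```

Call:
arm_command(
  motion=[
    [10,-3,0,0,0,0,0],
    [10,-3,0,0,0,0,0],
    [10,-3,0,0,0,0,0],
    [10,-2,0,0,0,0,0],
    [10,-1,0,0,0,0,0],
  ],
)

```text
clock: 16.05
position: [0.55, 0.0339, 0.4706]
ee_rot: [1.36, 1.104, -1.36]
force: [0.7, -0.0, -10.5]
width: 0.194
```

Call:
arm_command(
  motion=[
    [10,-1,0,0,0,0,0],
    [10,-1,0,0,0,0,0],
    [10,-0.8,0,0,0,0,0],
    [10,-0.6,0,0,0,0,0],
    [10,-0.6,0,0,0,0,0],
  ],
)

```text
clock: 16.68
position: [0.55, 0.0339, 0.4745]
ee_rot: [1.36, 1.104, -1.36]
force: [0.4, 1.0, -10.2]
width: 0.191
```

Call:
arm_command(
  motion=[
    [10,-0.6,0,0,0,0,0],
    [10,-0.4,0,0,0,0,0],
  ],
)

```text
clock: 16.92
position: [0.55, 0.0339, 0.4755]
ee_rot: [1.36, 1.104, -1.36]
force: [-0.0, 0.4, -9.8]
width: 0.192
```

Call:
arm_command(
  motion=[
    [10,-0.5,0,0,0,0,0],
    [10,-0.5,0,0,0,0,0],
  ],
)

```text
clock: 17.18
position: [0.55, 0.0339, 0.4765]
ee_rot: [1.36, 1.104, -1.36]
force: [1.2, -0.3, -9.3]
width: 0.19
```

Call:
arm_command(
  motion=[
    [10,-0.5,0,0,0,0,0],
  ],
)

```text
clock: 17.3
position: [0.55, 0.0339, 0.4771]
ee_rot: [1.36, 1.104, -1.36]
force: [1.7, 0.4, -9.7]
width: 0.192
```

Call:
arm_command(
  motion=[
    [10,-0.4,0,0,0,0,0],
    [10,-0.4,0,0,0,0,0],
    [10,-0.2,0,0,0,0,0],
  ],
)

```text
clock: 17.68
position: [0.55, 0.0339, 0.478]
ee_rot: [1.36, 1.104, -1.36]
force: [-0.0, 0.5, -9.4]
width: 0.192
```

Call:
arm_command(
  motion=[
    [10,-0.4,0,0,0,0,0],
    [10,-0.4,0,0,0,0,0],
    [10,-0.3,0,0,0,0,0],
  ],
)

```text
clock: 18.05
position: [0.55, 0.0339, 0.4791]
ee_rot: [1.36, 1.104, -1.36]
force: [0.9, 0.4, -9.0]
width: 0.194
```

Call:
arm_command(
  motion=[
    [10,-0.4,0,0,0,0,0],
    [10,-0.4,0,0,0,0,0],
    [10,-0.3,0,0,0,0,0],
  ],
)

```text
clock: 18.42
position: [0.55, 0.0339, 0.4803]
ee_rot: [1.36, 1.104, -1.36]
force: [0.9, 0.3, -9.7]
width: 0.191
```

Call:
arm_command(
  motion=[
    [10,-0.4,0,0,0,0,0],
    [10,-0.4,0,0,0,0,0],
    [10,-0.4,0,0,0,0,0],
  ],
)

```text
clock: 18.8
position: [0.55, 0.0339, 0.4814]
ee_rot: [1.36, 1.104, -1.36]
force: [0.9, 0.8, -9.3]
width: 0.189
```

Call:
arm_command(
  motion=[
    [10,-0.4,0,0,0,0,0],
    [10,-0.4,0,0,0,0,0],
    [10,-0.4,0,0,0,0,0],
  ],
)

```text
clock: 19.18
position: [0.55, 0.0339, 0.4827]
ee_rot: [1.36, 1.104, -1.36]
force: [0.8, 0.0, -10.2]
width: 0.19
```

Call:
arm_command(
  motion=[
    [10,-0.4,0,0,0,0,0],
    [10,-0.4,0,0,0,0,0],
    [10,-0.3,0,0,0,0,0],
  ],
)

```text
clock: 19.55
position: [0.55, 0.0339, 0.4837]
ee_rot: [1.36, 1.104, -1.36]
force: [0.5, -0.5, -10.3]
width: 0.195
```

Call:
arm_command(
  motion=[
    [10,-0.4,0,0,0,0,0],
    [10,-0.4,0,0,0,0,0],
    [10,-0.3,0,0,0,0,0],
  ],
)

```text
clock: 19.92
position: [0.55, 0.0339, 0.4848]
ee_rot: [1.36, 1.104, -1.36]
force: [0.2, 0.1, -9.6]
width: 0.193
```

Call:
arm_command(
  motion=[
    [10,-0.4,0,0,0,0,0],
    [10,-0.4,0,0,0,0,0],
    [10,-0.3,0,0,0,0,0],
  ],
)

```text
clock: 20.3
position: [0.55, 0.0339, 0.486]
ee_rot: [1.36, 1.104, -1.36]
force: [-0.1, -0.1, -9.3]
width: 0.192
```

Call:
arm_command(
  motion=[
    [10,-0.4,0,0,0,0,0],
    [10,-0.4,0,0,0,0,0],
    [10,-0.3,0,0,0,0,0],
  ],
)

```text
clock: 20.68
position: [0.55, 0.0339, 0.487]
ee_rot: [1.36, 1.104, -1.36]
force: [0.9, 0.7, -9.3]
width: 0.193
```

Call:
arm_command(
  motion=[
    [10,-0.4,0,0,0,0,0],
    [10,-0.4,0,0,0,0,0],
    [10,-0.4,0,0,0,0,0],
  ],
)

```text
clock: 21.05
position: [0.55, 0.0339, 0.4882]
ee_rot: [1.36, 1.104, -1.36]
force: [0.1, 0.6, -10.8]
width: 0.19
```

Call:
arm_command(
  motion=[
    [10,-0.4,0,0,0,0,0],
    [10,-0.4,0,0,0,0,0],
    [10,-0.3,0,0,0,0,0],
  ],
)

```text
clock: 21.42
position: [0.5499, 0.0338, 0.4889]
ee_rot: [1.359, 1.105, -1.361]
force: [1.0, 0.3, -14.2]
width: 0.194
```

Call:
arm_command(
  motion=[
    [10,-0.3,0,0,0,0,0],
    [10,0,0,0,0,0,0],
  ],
)

```text
clock: 21.68
position: [0.5499, 0.0339, 0.4892]
ee_rot: [1.359, 1.105, -1.361]
force: [0.5, 1.1, -16.2]
width: 0.188
```

Call:
arm_command(
  motion=[
    [10,0,0,0,0,0,0],
    [10,0,0,0,0,0,0],
    [10,0,0,0,0,0,0],
    [10,0,0,0,0,0,0],
    [10,0,0,0,0,0,0],
  ],
)

```text
clock: 22.3
position: [0.55, 0.0339, 0.4895]
ee_rot: [1.36, 1.104, -1.36]
force: [0.9, 0.3, -16.8]
width: 0.187
```

Call:
arm_command(
  motion=[
    [10,0,0,0,0,0,0],
    [10,0,0,0,0,0,0],
  ],
)

```text
clock: 22.55
position: [0.55, 0.0339, 0.4896]
ee_rot: [1.36, 1.104, -1.36]
force: [1.4, 0.1, -18.5]
width: 0.192
```

```bash
python3 - <<'E'
from h import *
where()
E
```

```text
shank X 7.6 Y -0.8 zb 148.6 F press [  1.3   0.4 -18.5] w 0.19210999607899631
```

Call:
arm_command(
  motion=[
    [10,2,0,0,0,0,0],
    [10,4,0,0,0,0,0],
    [10,5,0,0,0,0,0],
    [10,4,0,0,0,0,0],
    [10,0,0,0,0,0,0],
  ],
)

```text
clock: 23.18
position: [0.55, 0.0339, 0.4747]
ee_rot: [1.36, 1.104, -1.36]
force: [0.1, 0.4, -0.5]
width: 0.195
```

Call:
arm_command(
  motion=[
    [10,0,3,0,0,0,0],
    [10,0,4,0,0,0,0],
    [10,0,4,0,0,0,0],
  ],
)

```text
clock: 23.55
position: [0.5612, 0.0315, 0.4747]
ee_rot: [1.36, 1.104, -1.36]
force: [-0.2, -0.8, -1.1]
width: 0.192
```

```bash
python3 - <<'E'
from h import *
where()
E
```

```text
shank X 19.0 Y -0.9 zb 133.7 F press [-0.  -0.8 -1.1] w 0.1921029198963289
```

Call:
arm_command(
  motion=[
    [10,0,5,0,0,0,0],
    [10,0,5,0,0,0,0],
    [10,-20,0,0,0,0,0],
    [10,-40,0,0,0,0,0],
    [10,0,0,0,0,0,0],
  ],
)

```text
clock: 24.18
position: [0.5712, 0.0298, 0.5377]
ee_rot: [1.364, 1.101, -1.355]
force: [-0.3, 1.2, -1.2]
width: 0.191
```

```bash
python3 - <<'E'
from h import *
where(); d=snap('wrist');T=(pts(d)-arm.observe()['position'])@R.from_rotvec(arm.observe()['ee_rot']).as_matrix()*1000
m=(T[...,1]>16)&(T[...,1]<19)&(abs(T[...,2])<16)&(T[...,0]>190)&(T[...,0]<225)
print('collar face',np.percentile(T[m][:,0],[1,50,99]),np.percentile(T[m][:,1:],[50],axis=0), np.percentile(T[m][:,2],[2,98]))
for n in('side','wrist'):
    snap(n); print(n,[(np.round(q['point'],3).tolist(),round(q['p'],2)) for q in pinpoint(n,'plunger_top')[:2]])
plan([.5420,.2655,.53],75.4,17,10)
E
```

```text
shank X 29.3 Y -0.6 zb 196.7 F press [-0.6  1.1 -1.2] w 0.19111268270647763
collar face [205.48429075 207.88776259 211.49731657] [[16.73434258  0.07473124]] [-15.17916383  15.34873376]
side [([0.541, 0.037, 0.114], 0.76)]
wrist [([0.543, 0.036, 0.117], 0.84), ([0.57, 0.024, 0.317], 0.7)]
[10, 0.2, -4.5, -13.2, -10.4, -0.0, 0.0]
[10, 0.2, -2.0, -13.8, -10.4, -0.0, 0.0]
[10, 0.2, 0.5, -14.0, -10.4, -0.0, 0.0]
[10, 0.2, 3.0, -13.7, -10.4, -0.0, 0.0]
[10, 0.2, 5.5, -12.9, -10.4, -0.0, 0.0]
[10, 0.2, 7.7, -11.7, -10.4, -0.0, 0.0]
[10, 0.2, 9.7, -10.1, -10.4, -0.0, 0.0]
[10, 0.2, 11.4, -8.2, -10.4, -0.0, 0.0]
[10, 0.2, 12.6, -6.0, -10.4, -0.0, 0.0]
[10, 0.2, 13.5, -3.6, -10.4, -0.0, 0.0]
[10, 0.2, 13.9, -1.1, -10.4, -0.0, 0.0]
[10, 0.2, 13.9, 1.5, -10.4, -0.0, 0.0]
[10, 0.2, 13.4, 3.9, -10.4, -0.0, 0.0]
[10, 0.2, 12.5, 6.3, -10.4, -0.0, 0.0]
[10, 0.2, 11.1, 8.5, -10.4, -0.0, 0.0]
[10, 0.2, 9.4, 10.3, -10.4, -0.0, 0.0]
[10, 0.2, 7.4, 11.9, -10.4, -0.0, 0.0]
```

Call:
arm_command(
  motion=[
    [10,0,-4.5,-13.2,-10.4,0,0],
    [10,0,-2,-13.8,-10.4,0,0],
    [10,0,0.5,-14,-10.4,0,0],
    [10,0,3,-13.7,-10.4,0,0],
    [10,0,5.5,-13,-10.4,0,0],
  ],
)

```text
clock: 25.05
position: [0.562, 0.0994, 0.5337]
ee_rot: [0.674, 1.465, -0.676]
force: [0.0, -0.2, -0.5]
width: 0.193
```

Call:
arm_command(
  motion=[
    [10,0,7.7,-11.7,-10.4,0,0],
    [10,0,9.7,-10,-10.4,0,0],
    [10,0,11.4,-8.2,-10.4,0,0],
    [10,0,12.6,-6,-10.4,0,0],
    [10,0,13.5,-3.6,-10.4,0,0],
  ],
)

```text
clock: 25.68
position: [0.5539, 0.1688, 0.5337]
ee_rot: [-0.034, 1.572, 0.034]
force: [1.1, 0.1, -1.0]
width: 0.193
```

Call:
arm_command(
  motion=[
    [10,0,13.9,-1,-10.4,0,0],
    [10,0,13.9,1.5,-10.4,0,0],
    [10,0,13.4,4,-10.4,0,0],
    [10,0,12.5,6.3,-10.4,0,0],
    [10,0,11,8.5,-10.4,0,0],
  ],
)

```text
clock: 26.3
position: [0.5463, 0.2382, 0.5336]
ee_rot: [-0.742, 1.442, 0.742]
force: [0.0, -0.1, -1.5]
width: 0.188
```

Call:
arm_command(
  motion=[
    [10,0,9.4,10.3,-10.4,0,0],
    [10,0,7.4,12,-10.4,0,0],
    [10,0,0,0,0,0,0],
    [10,0,0,0,0,0,0],
  ],
)

```text
clock: 26.8
position: [0.5435, 0.2651, 0.5341]
ee_rot: [-1.01, 1.325, 1.01]
force: [0.5, 0.0, -0.8]
width: 0.19
```

```bash
python3 - <<'E'
from h import *
s=arm.observe(); print(s['position'],s['force'])
plan([.5415,.2650,.505],75.4,2,10)
d=snap('wrist'); P=pts(d); r=np.hypot(P[...,0]-.5405,P[...,1]-.2633)
m=(P[...,2]>.144)&(P[...,2]<.153)&(r<.07); print(m.sum(),cv2.minAreaRect((P[m][:,:2]*1000).astype(np.float32)))
save(d,'ret.png',(150,80,430,300),2.5)
E
```

```text
[0.54350342 0.2651378  0.53407461] [ 0.52591215  0.03867969 -0.81669609]
[10, 14.5, 0.9, -0.3, -0.4, -0.0, -0.0]
[10, 14.5, 0.9, -0.3, -0.4, -0.0, -0.0]
5000 ((540.9403076171875, 264.510498046875), (90.11279296875, 79.77349090576172), 75.64662170410156)
```

View pics/ret.png

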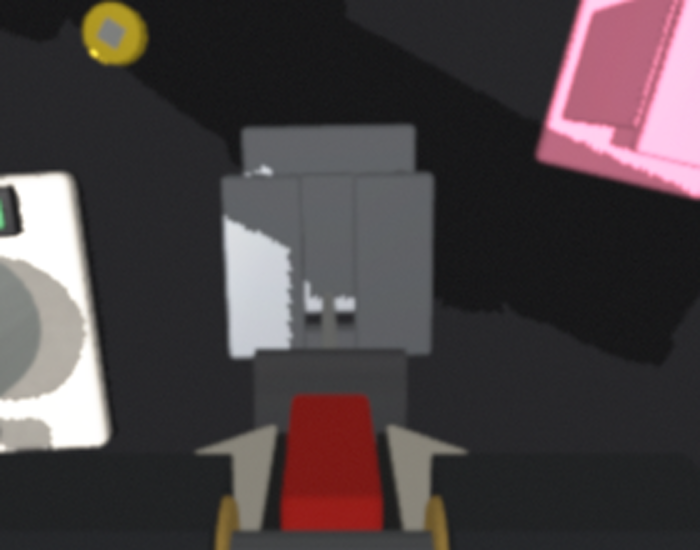

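Call:
arm_command(
  motion=[
    [10,15,1,-0.4,-0.4,0,0],
    [10,10,1,-0.3,-0.4,0,0],
    [10,0,0,0,0,0,0],
    [10,25,0,0,0,0,0],
    [10,25,0,0,0,0,0],
  ],
)

```text
clock: 27.48
position: [0.5412, 0.2657, 0.4594]
ee_rot: [-1.024, 1.316, 1.023]
force: [0.1, 0.3, -0.8]
width: 0.195
```

Call:
arm_command(
  motion=[
    [10,30,0,0,0,0,0],
    [10,30,0,0,0,0,0],
    [10,20,0,0,0,0,0],
    [10,7,0,0,0,0,0],
    [10,0,0,0,0,0,0],
  ],
)

```text
clock: 28.1
position: [0.5412, 0.2657, 0.3729]
ee_rot: [-1.024, 1.317, 1.024]
force: [0.8, -0.2, -0.7]
width: 0.191
```

Call:
arm_command(
  motion=[
    [10,1,0,0,0,0,0],
    [10,1,0,0,0,0,0],
    [10,1,0,0,0,0,0],
    [10,1,0,0,0,0,0],
  ],
)

```text
clock: 28.6
position: [0.5411, 0.2656, 0.3687]
ee_rot: [-1.024, 1.316, 1.024]
force: [0.3, -0.1, -1.6]
width: 0.19
```

Call:
arm_command(
  motion=[
    [10,1,0,0,0,0,0],
    [10,1,0,0,0,0,0],
    [10,1,0,0,0,0,0],
  ],
)

```text
clock: 28.98
position: [0.5411, 0.2656, 0.3655]
ee_rot: [-1.024, 1.317, 1.024]
force: [-0.8, -0.8, -0.8]
width: 0.19
```

Call:
arm_command(
  motion=[
    [10,0.7,0,0,0,0,0],
    [10,0.7,0,0,0,0,0],
  ],
)

```text
clock: 29.22
position: [0.5411, 0.2656, 0.3642]
ee_rot: [-1.024, 1.317, 1.024]
force: [0.6, -1.3, 3.8]
width: 0.19
```

Call:
arm_command(
  motion=[
    [30,0,0,0,0,0,0],
    [50,0,0,0,0,0,0],
    [60,0,0,0,0,0,0],
    [60,0,0,0,0,0,0],
    [60,0,0,0,0,0,0],
  ],
)

```text
clock: 29.85
position: [0.5411, 0.2656, 0.3642]
ee_rot: [-1.024, 1.317, 1.024]
force: [-1.0, 1.0, 0.1]
width: 0.642
```

Call:
arm_command(
  motion=[
    [60,0,0,0,0,0,0],
    [60,-20,0,0,0,0,0],
    [60,-40,0,0,0,0,0],
    [60,-50,0,0,0,0,0],
    [60,-40,0,0,0,0,0],
  ],
)

```text
clock: 30.48
position: [0.5406, 0.2659, 0.5179]
ee_rot: [-1.024, 1.314, 1.024]
force: [1.3, 0.6, -1.0]
width: 0.654
```

```bash
python3 - <<'E'
from h import *
s=arm.observe(); print(s['position'],s['force'],s['width'])
d=snap('wrist'); P=pts(d); r=np.hypot(P[...,0]-.5415,P[...,1]-.2645)
for n,a,b,q in(('handle',.2,.22,.03),('collar',.1535,.16,.035),('plate',.144,.153,.07)):
    m=(P[...,2]>a)&(P[...,2]<b)&(r<q)
    if m.sum()>5: print(n,m.sum(),cv2.minAreaRect((P[m][:,:2]*1000).astype(np.float32)),np.median(P[m][:,2]))
for n in('side','top'):
    d2=snap(n)
    for t in('plunger_top','hook','jar0','oil','mouse','specimen0'): print(n,t,[(np.round(q['point'],3).tolist(),round(q['p'],2)) for q in pinpoint(n,t)[:3]])
    if n=='side': u,v=proj(d2,[.5421,.16,.13]); save(d2,'end.png',(int(u)-130,int(v)-90,int(u)+130,int(v)+90),3)
E
```

```text
[0.54062693 0.26588478 0.51793459] [ 1.26182862  0.61926752 -1.00098384] 0.6540051131182887
handle 435 ((541.2644653320312, 265.7774963378906), (16.79245376586914, 17.782018661499023), 75.61006164550781) 0.21038767430388433
collar 739 ((541.4527587890625, 265.6968688964844), (36.046627044677734, 36.09830856323242), 76.22445678710938) 0.1554819021387283
plate 5133 ((541.1846313476562, 264.3662109375), (90.1332015991211, 80.4892349243164), 75.63777160644531) 0.14954823371484127
side plunger_top [([0.541, 0.036, 0.115], 0.76), ([0.543, 0.264, 0.0], 0.45)]
side hook [([0.54, 0.263, 0.153], 0.87)]
side jar0 [([0.541, 0.038, 0.115], 0.72), ([0.701, 0.222, 0.002], 0.62), ([0.7, 0.132, -0.005], 0.59)]
side oil [([0.714, -0.215, 0.003], 0.67)]
side mouse [([0.521, -0.493, 0.004], 0.77)]
side specimen0 [([0.412, 0.175, -0.004], 0.57), ([0.403, -0.182, -0.0], 0.52)]
top plunger_top [([0.544, 0.034, 0.114], 0.59)]
top hook [([0.704, 0.133, 0.002], 0.26)]
top jar0 [([0.546, 0.036, 0.089], 0.66), ([0.706, 0.225, -0.003], 0.65), ([0.72, -0.135, 0.0], 0.65)]
top oil [([0.712, -0.219, 0.0], 0.71)]
top mouse [([0.518, -0.492, -0.001], 0.7), ([0.716, -0.137, 0.002], 0.36)]
top specimen0 [([0.403, -0.186, 0.004], 0.53), ([0.406, 0.174, -0.002], 0.52)]
```

View pics/end.png

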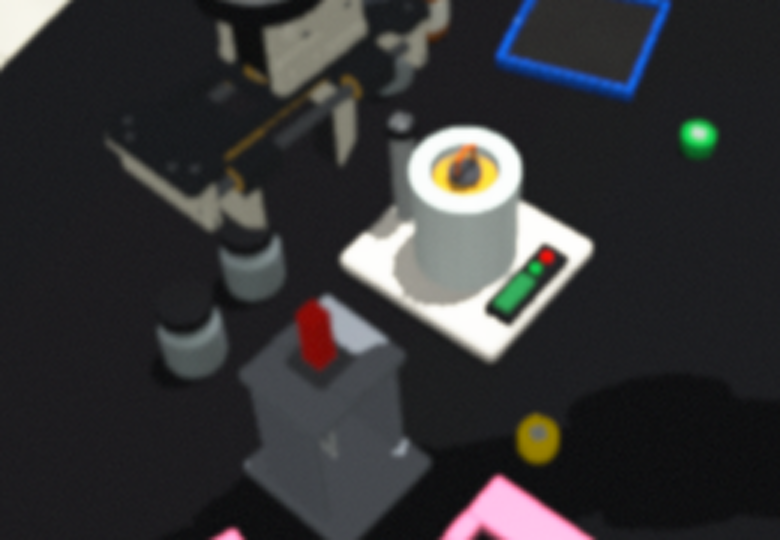

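The side view shows the hook standing upright with its collar flat on the grey stand (crop about 318,340). The plunger is up just below the bore mouth (465,170), and the loop stands free of the hook. The bystanders haven't moved, so I'm handing in.

```bash
python3 -c "
from cell import arm
print(arm.sign_off())"
```

```text
the job is handed in; nothing more can be done
None
```

The job is done and handed in at about 31 s of the 72 s allowed. No verdict was reported.

**What I did**
- **Pick-up:** I took the hook from the grey stand. The fingers were still closing as I lifted, so I gripped the handle about 14 mm high. I measured the offset and allowed for it.
- **Hooking:** The camera showed the loop leaning to the press's -x side. I turned the hook half a turn, passed the foot under the loop and stood it upright.
- **Pull:** The plunger slid at about 8 N. It met its stop after about 54 mm of travel, which puts the stop at about 88 mm.
- **Hold:** I held it there for about 0.9 s. After subtracting the hook's weight, the pull read about 15 N, with one last reading near 17 N. No reading went above that.
- **Return:** I lowered the hook clear of the loop, drew it out sideways without feeling contact and hung it back in the stand.

**Last checks**
- **Hook:** The collar lies flat on the stand's top, about 1.3 mm off centre and well within the slot's play.
- **Plunger:** Its top is at about 115 mm, so it stayed up, and the loop is free of the hook.
- **Bystanders:** The jars, specimens, oil bottle and mouse are where they were, to within the detector's few millimetres. The detector also gave a false "jar" reading at the bore, which I ignored.
- **Robot:** It is clear, with the fingers open above the stand and touching nothing.

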